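# Click the parrot feeder's filler cap tight and switch the feeder on

### The job

The parrot's pellet feeder has just been refilled and its slanted filler cap is still loose: screw the cap down clockwise until its ratchet clicks over, let it click at least twice (two or three is right) and stop before a fifth click, as more wears the ratchet. Then slide the small recessed switch on the feeder's front deck fully to on, and leave the toys, dish, scoop and other things on the counter where they are.

Things in the scene. Friction and masses are not known exactly. Their poses are not given: they have to be found in the camera images.
- feeder: Pellet feeder, fixed. Grey base 237 long (x -145 to 92) x 170 wide (y -85 to 85) x 55 high; its top is the deck. On its rear a white hopper (x -50 to 85, y -62 to 62) up to z = 215, its upper front edge cut to a 28 degree slope that carries neck and cap. Origin under the base at counter level; front, with deck and chute, faces -x; y to the feeder's left, z up. Nothing stands within 60 right (-y) of the base.
- neck: Filler neck. Origin: centre of its mouth, 205 above the counter. It leans 28 degrees forward from vertical: its z axis points out of the neck along the cap's turning axis, up and towards the feeder's front; its y axis is the feeder's y. Behind it the hopper's top stays below the cap.
- cap_grip (a point): Point on the cap's axis, halfway up its grip bar; z out along the turning axis, x along the bar. Dark round cap 64 across with a straight bar across its face: 54 long, 15 thick, 28 high, its outer edge 14 beyond this point. The cap is on the thread and cannot come off. Fully down, this point is 24 from the neck's origin along the neck's z, at the start 25.5 to 28. The bar's start direction is random.
- cap_face (a point): Centre of the cap disc's outer face, 14 below cap_grip. Clockwise, seen from outside, screws the cap down 6 mm a turn against a drag of 0.16 N m while it moves; turning back unscrews it. 1.6 to 4.0 rad are left to go, which the bar's direction does not tell. Then the inner cap stops and the outer one ratchets, 18 clicks a turn: felt torque swings up to 0.37 N m before and down to -0.15 after each click.
- cap (a joint): How far the outer cap has ratcheted over the inner one, rad: within 0.1 of 0 until the cap is fully down, then 0.349 more with each click; let go, it rests within about 0.07 of a multiple of 0.349.
- switch (a joint): Slide switch, m: 0 off (as found, to within 1 mm), 0.010 on, at its end stop. It slides to the feeder's +y (its left) against 2.5 N of friction and stays where it is left.
- switch_nub (a point): Top centre of the switch's nub: grey ridged block 14 (feeder x) x 9 (feeder y) x 7 high, its top flush with the deck, standing in the recess, its near-off face (-y) 34 from the recess's end while off: room for one fingertip there. Axes as the feeder's.
- recess (a point): Centre of the switch recess's mouth, level with the deck: a trough 30 wide (feeder x) x 70 long (feeder y) x 8 deep with upright walls in the deck in front of the hopper; this point lies 46 inside the base's right edge (y = -39) and 35 behind its front (x = -110).
- dish: Bystander: steel dish, 84 across, 26 high, before the chute. Origin under its centre.
- bell: Bystander: stainless bell, 48 across, 56 high. Origin under its centre.
- foot_toy: Bystander: lime acrylic jack, about 60 across, 46 high. Origin under its centre.
- cedar0: Bystander: cedar block 45 x 45 x 28 high. Origin under its centre.
- cedar1: Bystander: the other cedar block, the same size.
- bead_ring: Bystander: violet ring of silicone beads, 77 across, 17 high, lying flat. Origin under its centre.
- scoop: Bystander: steel spoon-shaped scoop 160 long, lying flat along its x.
- treat_box: Bystander, fixed: clear treat box 100 x 130 x 60 high with a hinged lid and a knob, about 105 high in all. Origin under its centre.

How it is judged:
By the outcome, as a careful person would: the job done as asked, in the order asked, and still so for the second after the job is handed in, with the robot touching nothing.
It also fails if it takes over 72 s, if anything falls off the work surface, if the arm or the gripper's body presses on something with over 40 N, if the wrist force passes 120 N, or if a joint passes its speed limit or range.

### The arm

A 6-joint arm with a two-finger parallel gripper is mounted at the origin on the work surface. World frame = base frame: x ahead of the robot, y to its left, z up, the work surface at z = 0. Lengths are in m, angles in degrees, forces in N, time in s.
With the tool pointing down it reaches from about 0.4 to 0.825 m from the base axis. Payload 7 kg.
Tool frame: the origin (TCP) lies between the finger pads; the fingertips stand 19 mm ahead of it and the grasp point (between the pads) is the TCP (r.tip_extent is the distance from the TCP to the fingertips, in m); z points along the fingers, y is the direction in which the jaws open and shut (so a half turn about z gives the same grasp; the last joint's range is limited). The gripper opens to 88 mm and grips with 3 to 60 N. Pads are 19 mm wide; open, the fingers measure 130 mm over their backs; the gripper's body (78 mm by 193 mm) begins 47 mm behind the grasp point.
Start: joints at [85.72, 20.546, 0.682, 0, -70.136, -16.507], TCP at [0.24, 0.631, 0.246] pointing down, gripper open.
Joint ranges: [-176.03, 176.03], [-82.01, 121.73], [-58.28, 71.71], [-173.87, 95.51], [-174.79, -0.11], [-173.66, 173.66]. Speed limits (degrees/s): [136.94, 136.94, 172.46, 180, 180, 180].

### API

Orientations are given as [roll, pitch, yaw] about the fixed x, y, z axes, in that order (R = Rz(yaw) Ry(pitch) Rx(roll)).
In Python, from plant import r, capture, workorder, spotter gives the robot as it stands.
- The arm moves only by the tool step_arm, never from a script. Its argument "motion" is a list of rows, each a list of 5 numbers: the finger opening in m, from 0 to 0.0876, then the shift along the tool's x, y, z in m, then the turn about the tool's z in rad. In form: [[grip, dx, dy, dz, roll], ...]. A call has 1 to 5 rows; each row is the pose to reach, as a shift and turn from the pose commanded when the call began, along the tool's axes at that moment; what a row does not reach only later rows make up. A row lasts 1/8 s, in which the tool goes at most 62.5 mm and 10.7 degrees, less where a joint would pass 70% of its speed; a pose out of reach is approached as far as the arm can. A call with a gripper value outside its range is refused whole. The fingers move at their own pace and stop on an object; "newtons" is the grip in N (left out, the last holds). Time passes only in rows, so rows that repeat a pose let the fingers close. It gives the time, the measured TCP pose, the force and the opening at its end, in the units of the state.
- r.get_state(): the state, without advancing time (a new reading comes with each control period).
- capture(name): name is "scene" or "top" or "wrist"; returns a dict with "image" (420x560x3 uint8, red, green, blue), "z_map" (420x560 float32, m along the optical axis (not along the pixel's ray), 0 where there is no reading), "fx", "fy", "cx", "cy" (pixels), "D" ([k1, k2, p1, p2, k3] as OpenCV has them; the pictures are not rectified), "pose" (4x4, takes a point from camera to world coordinates). Camera axes: x right, y down, z forward; pixel columns grow to the right and rows downward; lengths in m; the calibration is good to about 2 mm. A picture is of the moment at which its call begins.
- workorder.close_job(): hands the job in, once; it reports no verdict.
Trained networks look in the newest picture that a camera, given by its name, has taken for a name from the list of things; names that differ only in an ending like _2 or _b are one class to them, and where a whole thing is asked for, a point or a joint stands for the part that bears it (a point fixed in the world has none). Each returns a list of dicts, best first, with "p" (0 to 1); they miss things now and then, are a little off and sometimes report something else, mostly with a low value. They report only what shows in the picture. A call takes as long as a camera call.
- spotter.regions_of(camera, label): "mask" (420x560 bool, what is visible of it).
- spotter.tip_of(camera, label): "location" ([x, y, z] in m, in world coordinates, good to about 4 mm: a listed point, or the origin of a listed thing).
The state is a dict: "time_s": time; "joints": joint angles; "qd": joint speeds; "joint_torque": joint torques, N m; "tcp_pos": TCP position; "eef_rot": TCP orientation; "contact_force": force on the tool from outside, world axes, zero at the start; "moment": the same for the moment, N m; "gripper_width": finger opening in m.
Only numpy, scipy, OpenCV 4.12 (cv2) and the standard library are available. Lean on these libraries where they do the work, as an engineer would, in place of code of your own. Each camera call takes 0.05 s, during which the arm holds its last target.

## Working session

There is one attempt and no reset: what is moved stays moved. The work goes in short steps, Python scripts to look and compute and a tool call to move; the robot and the scene stay as the last step left them, time stands still between calls to the robot, and variables do not carry over. Pictures are saved under pics/ and viewed, and the job is handed in when it is done.

Besides the shell and the picture viewer there is one more tool, called after "Request:" as a command line: name --pt "numbers of a row" for each row, then --argument value for the rest. step_arm: Moves the arm, as the interface text tells. Its arguments: {"type":"object","properties":{"motion":{"type":"array","items":{"type":"array","items":{"type":"number"}}},"newtons":{"type":"number"}},"required":["motion"]}

```bash
ls; mkdir -p pics; cat > h.py <<'E'
import numpy as np,cv2
from plant import r,capture,workorder,spotter
def save(c,n): cv2.imwrite('pics/'+n,cv2.cvtColor(c['image'],cv2.COLOR_RGB2BGR))
E
python3 - <<'E'
from h import *
print(r.get_state())
for n in['scene','top','wrist']:
    c=capture(n); save(c,n+'0.png'); print(n,c['pose'].round(3).tolist(),c['fx'],c['D'])
    for l in ['feeder','neck','cap_grip','cap_face','switch_nub','recess']:
        print(l,[(np.round(d['location'],4).tolist(),round(d['p'],2)) for d in spotter.tip_of(n,l)])
E
```

```text
pics
{'time_s': 0.0, 'joints': array([ 8.57187940e+01,  2.05895868e+01,  6.34190930e-01, -1.80859104e-02,
       -7.01370271e+01, -1.65057470e+01]), 'qd': array([-0.0555527 ,  0.02807761,  0.0761345 ,  0.06293174,  0.06063966,
       -0.04319291]), 'joint_torque': array([-9.27269211e-04, -5.82720459e+01,  2.93044746e+01,  6.99720070e+00,
        7.10932160e-03, -1.53370070e-04]), 'tcp_pos': array([0.239438  , 0.63061576, 0.2446531 ]), 'eef_rot': array([ 1.79906555e+02, -9.95924390e-03, -2.07931037e+01]), 'contact_force': array([ 0.75849533, -0.0411982 , -0.20811506]), 'moment': array([-0.02234358, -0.02474998,  0.01148379]), 'gripper_width': 0.0876817380565705}
scene [[0.126, 0.599, -0.791, 1.65], [0.992, -0.09, 0.09, -0.053], [-0.017, -0.796, -0.606, 0.977], [0.0, 0.0, 0.0, 1.0]] 521.7925895160093 [-0.10577532  0.          0.          0.          0.        ]
feeder [([0.5256, -0.1419, 0.0556], 0.72), ([0.6179, -0.0671, -0.0044], 0.68)]
neck [([0.5978, -0.072, 0.2048], 0.97)]
cap_grip [([0.5881, -0.0786, 0.2297], 0.82), ([0.5941, -0.0767, 0.2065], 0.53), ([0.5761, 0.4942, -0.0009], 0
[... 157 characters left out ...]
.009, 0.09], [0.007, -0.197, -0.98, 1.117], [0.0, 0.0, 0.0, 1.0]] 401.2303230840064 [0.00871225 0.         0.         0.         0.        ]
feeder [([0.5771, 0.4883, -0.001], 0.72), ([0.6212, -0.0674, -0.0015], 0.59)]
neck [([0.5992, -0.0731, 0.2052], 0.87)]
cap_grip [([0.5986, -0.0701, 0.199], 0.72), ([0.5237, -0.1394, 0.0565], 0.7)]
cap_face [([0.598, -0.0742, 0.213], 0.83)]
switch_nub [([0.5226, -0.132, 0.0533], 0.38)]
recess []
wrist [[-0.355, -0.903, -0.243, 0.306], [-0.935, 0.343, 0.092, 0.607], [-0.0, 0.26, -0.966, 0.383], [0.0, 0.0, 0.0, 1.0]] 355.98935349284056 [0.02215763 0.         0.         0.         0.        ]
feeder []
neck []
cap_grip []
cap_face []
switch_nub []
recess []
```

View pics/scene0.png

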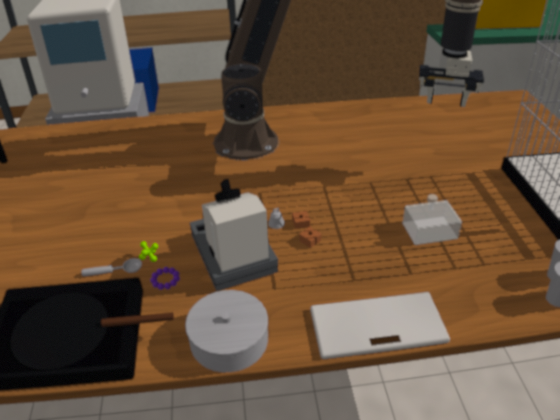

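View pics/top0.png

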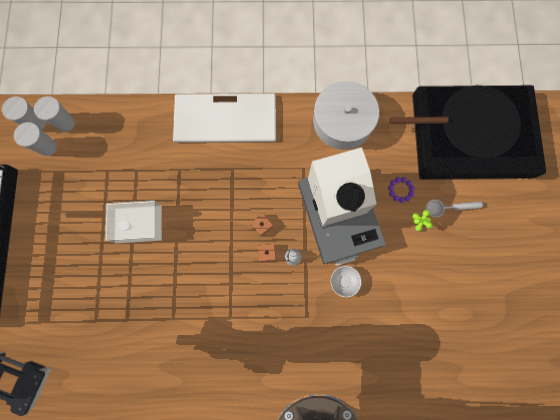

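```bash
python3 - <<'E'
from h import *
a=cv2.imread('pics/top0.png')[130:310,270:450]; b=cv2.imread('pics/scene0.png')[160:300,170:310]
cv2.imwrite('pics/c0.png',np.hstack([cv2.resize(a,(400,400),interpolation=cv2.INTER_CUBIC),cv2.resize(b,(400,400),interpolation=cv2.INTER_CUBIC)]))
E
```

```text
(no output)
```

View pics/c0.png

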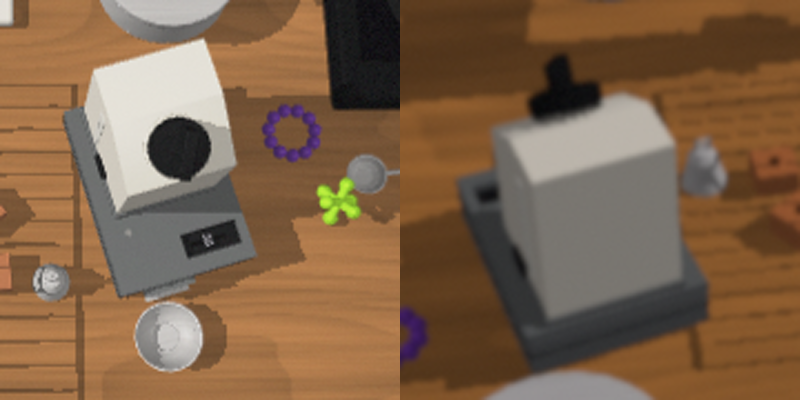

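View pics/wrist0.png

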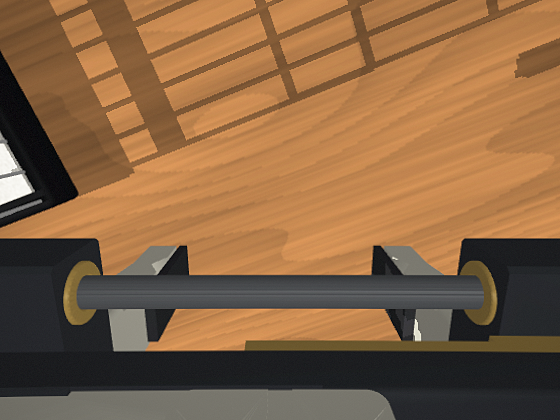

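Request:
step_arm --pt "0.0876 0.465 0.605 -0.15 0" --pt "0.0876 0.465 0.605 -0.15 -0.66" --pt "0.0876 0.465 0.605 -0.15 -0.66" --pt "0.0876 0.465 0.605 -0.15 -0.66" --pt "0.0876 0.465 0.605 -0.15 -0.66"

```text
time_s: 1.68
tcp_pos: [0.3282, 0.3355, 0.3065]
eef_rot: [-180.0, -0.0, 17.3]
contact_force: [0.5, 0.6, 0.8]
gripper_width: 0.088
```

Request:
step_arm --pt "0.0876 0.035 0.467 -0.094 0" --pt "0.0876 0.035 0.467 -0.094 0" --pt "0.0876 0.035 0.467 -0.094 0" --pt "0.0876 0.035 0.467 -0.094 0" --pt "0.0876 0.035 0.467 -0.094 0"

```text
time_s: 2.3
tcp_pos: [0.4395, 0.05, 0.3683]
eef_rot: [-180.0, -0.1, 17.1]
contact_force: [1.5, 1.4, -0.1]
gripper_width: 0.0877
```

Request:
step_arm --pt "0.0876 0.005 0.16 -0.028 0" --pt "0.0876 0.005 0.16 -0.028 0" --pt "0.0876 0.005 0.16 -0.028 0"

```text
time_s: 2.68
tcp_pos: [0.4914, -0.1022, 0.3959]
eef_rot: [180.0, -0.0, 16.9]
contact_force: [0.4, 0.6, -0.7]
gripper_width: 0.0877
```

```bash
python3 - <<'E'
from h import *
s=r.get_state(); print(s['time_s'],s['tcp_pos'],s['eef_rot'],s['joints'].round(1))
for n in ['wrist']:
    c=capture(n); save(c,n+'1.png'); np.savez('w1.npz',**c); print(n,c['pose'].round(3).tolist())
    for l in ['feeder','neck','cap_grip','cap_face','switch_nub','recess']:
        print(l,[(np.round(d['location'],4).tolist(),round(d['p'],2)) for d in spotter.tip_of(n,l)])
E
```

```text
2.675 [ 0.4913727  -0.1021787   0.39594712] [ 1.79979512e+02 -3.96288057e-02  1.69146546e+01] [ 10.7   0.2  -5.4   0.  -84.3  96.2]
wrist [[0.291, -0.924, -0.248, 0.56], [-0.957, -0.281, -0.075, -0.082], [0.0, 0.259, -0.966, 0.534], [0.0, 0.0, 0.0, 1.0]]
feeder [([0.6168, -0.4011, 0.002], 0.17)]
neck [([0.6019, -0.0706, 0.2056], 0.75)]
cap_grip [([0.5898, -0.0783, 0.2295], 0.87)]
cap_face [([0.5746, -0.3036, 0.0009], 0.6), ([0.5918, -0.0731, 0.2168], 0.59)]
switch_nub [([0.5207, -0.1308, 0.0537], 0.51), ([0.6682, -0.2578, 0.0001], 0.51)]
recess []
```

View pics/wrist1.png

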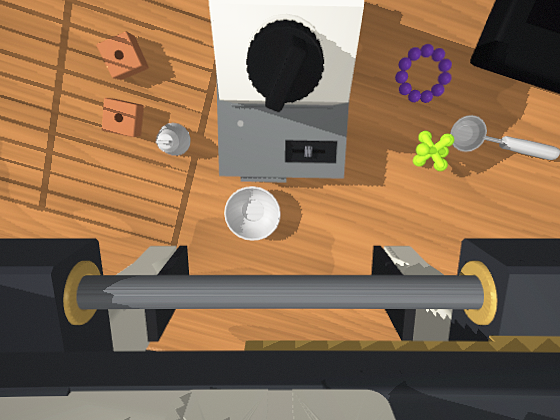

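```bash
cat >> h.py <<'E'
def cloud(c):
    z=c['z_map']; h,w=z.shape
    u,v=np.meshgrid(np.arange(w),np.arange(h))
    K=np.array([[c['fx'],0,c['cx']],[0,c['fy'],c['cy']],[0,0,1.]])
    n=cv2.undistortPoints(np.stack([u,v],-1).reshape(-1,1,2).astype(np.float64),K,np.array(c['D'])).reshape(h,w,2)
    P=np.dstack([n[...,0]*z,n[...,1]*z,z])@c['pose'][:3,:3].T+c['pose'][:3,3]
    P[z==0]=np.nan
    return P
def proj(c,p):
    K=np.array([[c['fx'],0,c['cx']],[0,c['fy'],c['cy']],[0,0,1.]])
    T=np.linalg.inv(c['pose']); q,_=cv2.projectPoints(np.atleast_2d(p).astype(float),cv2.Rodrigues(T[:3,:3])[0],T[:3,3],K,np.array(c['D'])); return q[:,0]
E
python3 - <<'E'
from h import *
ct=capture('top'); np.savez('t1.npz',**ct)
for nm,c in [('w',dict(np.load('w1.npz'))),('t',ct)]:
    P=cloud(c); I=c['image'].astype(int)
    q=P.reshape(-1,3); near=(np.abs(q[:,0]-.62)<.2)&(np.abs(q[:,1]+.067)<.16)
    # deck
    d=near&(np.abs(q[:,2]-.055)<.006)
    rc=cv2.minAreaRect(q[d][:,:2].astype(np.float32)*1000); print(nm,'deck n',d.sum(),'z',np.median(q[d][:,2]).round(4),rc)
    print(cv2.boxPoints(rc).tolist())
    dark=near&(I.max(2).ravel()<70)&(q[:,2]>.19)
    C=q[dark]; print('cap n',len(C),C.min(0).round(3),C.max(0).round(3))
    np.save('cap_%s.npy'%nm,C)
    # hopper side: top points
    hp=near&(q[:,2]>.2)&(I.min(2).ravel()>120)
    if hp.sum()>20: print('hop',hp.sum(),cv2.minAreaRect(q[hp][:,:2].astype(np.float32)*1000), q[hp][:,2].max())
E
```

```text
w deck n 8228 z 0.0537 ((526.1986694335938, -58.55741882324219), (131.30091857910156, 255.09425354003906), 5.601439952850342)
[[448.412109375, 61.97265625], [473.311279296875, -191.90350341796875], [603.9852294921875, -179.08749389648438], [579.0860595703125, 74.78866577148438]]
cap n 49138 [ 0.47  -0.159  0.197] [ 0.632 -0.023  0.486]
hop 23575 ((563.7615356445312, -83.17823791503906), (171.77447509765625, 124.44548034667969), 14.931693077087402) 0.49189520829565936
t deck n 50 z 0.0526 ((800.0471801757812, -91.29638671875), (112.74822998046875, 20.884326934814453), 83.22460174560547)
[[783.0270385742188, -146.04486083984375], [803.7655639648438, -148.5087432861328], [817.0673217773438, -36.54791259765625], [796.3287963867188, -34.08403015136719]]
cap n 6577 [ 0.42  -0.135  0.457] [0.539 0.034 0.82 ]
hop 1356 ((443.4542236328125, -23.813995361328125), (181.62831115722656, 80.99073028564453), 67.96442413330078) 0.8168407328897076
```

```bash
cat > fit.py <<'E'
from h import *
from scipy.optimize import least_squares
def capfit(c,yaw,neck=None,zmax=.265,rows=232):
    P=cloud(c)[:rows]; I=c['image'][:rows].astype(int); q=P.reshape(-1,3)
    near=(np.abs(q[:,0]-.59)<.06)&(np.abs(q[:,1]+.075)<.06)&(q[:,2]>.19)&(q[:,2]<zmax)
    C=q[near&(I.max(2).ravel()<75)]
    y=np.radians(yaw);Rz=np.array([[np.cos(y),-np.sin(y),0],[np.sin(y),np.cos(y),0],[0,0,1]])
    s,co=np.sin(np.radians(28)),np.cos(np.radians(28))
    a=Rz@[-s,0,co]; ex=Rz@[co,0,s]; ey=np.cross(a,ex)
    return C,a,ex,ey
if __name__=='__main__':
    c=dict(np.load('w1.npz'))
    P=cloud(c)[:232]; I=c['image'][:232].astype(int); q=P.reshape(-1,3)
    near=(np.abs(q[:,0]-.62)<.2)&(np.abs(q[:,1]+.067)<.16)
    d=near&(np.abs(q[:,2]-.054)<.005)
    rc=cv2.minAreaRect(q[d][:,:2].astype(np.float32)*1000); print('deck',d.sum(),np.median(q[d][:,2]),rc,cv2.boxPoints(rc).tolist())
    # white slope plane
    sl=near&(I.min(2).ravel()>110)&(q[:,2]>.12)&(q[:,2]<.23)
    S=q[sl]
    cen=S.mean(0); print('slope n',len(S))
    for _ in range(4):
        u,w,vt=np.linalg.svd(S-S.mean(0),full_matrices=False); n=vt[2]*np.sign(vt[2][2]); m=S.mean(0)
        S=S[np.abs((S-m)@n)<.002]
    print(len(S),'normal',n,'tilt',np.degrees(np.arccos(n[2])),'az',np.degrees(np.arctan2(-n[1],-n[0])))
    C,a,ex,ey=capfit(c,17)
    h=C@a; hist,e=np.histogram(h,bins=30); 
    print([(round(x,4),k) for x,k in zip(e,hist)])
E
python3 fit.py
```

```text
deck 8117 0.05365201430148192 ((526.1986694335938, -58.55741882324219), (131.30091857910156, 255.09425354003906), 5.601439952850342) [[448.412109375, 61.97265625], [473.311279296875, -191.90350341796875], [603.9852294921875, -179.08749389648438], [579.0860595703125, 74.78866577148438]]
slope n 9450
7749 normal [-0.45735877 -0.13042172  0.87966649] tilt 28.397841540070345 az 15.91618072272901
[(np.float64(-0.0886), np.int64(5)), (np.float64(-0.0869), np.int64(2)), (np.float64(-0.0852), np.int64(0)), (np.float64(-0.0835), np.int64(7)), (np.float64(-0.0818), np.int64(28)), (np.float64(-0.0801), np.int64(46)), (np.float64(-0.0784), np.int64(46)), (np.float64(-0.0767), np.int64(50)), (np.float64(-0.075), np.int64(50)), (np.float64(-0.0733), np.int64(64)), (np.float64(-0.0716), np.int64(96)), (np.float64(-0.0699), np.int64(750)), (np.float64(-0.0682), np.int64(2117)), (np.float64(-0.0664), np.int64(208)), (np.float64(-0.0647), np.int64(22)), (np.float64(-0.063), np.int64(27)), (np.float64(-0.0613), np.int64(27)), (np.float64(-0.0596), np.int64(35)), (np.float64(-0.0579), np.int64(29)), (np.float64(-0.0562), np.int64(29)), (np.float64(-0.0545), np.int64(29)), (np.float64(-0.0528), np.int64(30)), (np.float64(-0.0511), np.int64(36)), (np.float64(-0.0494), np.int64(32)), (np.float64(-0.0477), np.int64(32)), (np.float64(-0.046), np.int64(26)), (np.float64(-0.0443), np.int64(57)), (np.float64(-0.0426), np.int64(196)), (np.float64(-0.0409), np.int64(819)), (np.float64(-0.0392), np.int64(236))]
```

```bash
cat >> fit.py <<'E'
def cap(c,yaw=16,pr=True):
    C,a,ex,ey=capfit(c,yaw)
    h=C@a; top=np.percentile(h,98)
    B=C[np.abs(h-top)<.003]; rb=cv2.minAreaRect((np.c_[B@ex,B@ey]*1000).astype(np.float32))
    F=C[np.abs(h-(np.median(h[np.abs(h-top+.0278)<.003])))<.002]; ff=np.median(F@a)
    (fx,fy),rad=cv2.minEnclosingCircle((np.c_[F@ex,F@ey]*1000).astype(np.float32))
    u,w,vt=np.linalg.svd(np.c_[B@ex,B@ey]-np.c_[B@ex,B@ey].mean(0),full_matrices=False)
    face=fx/1e3*ex+fy/1e3*ey+ff*a
    g=face+.014*a; bt=rb[0][0]/1e3*ex+rb[0][1]/1e3*ey+np.median(B@a)*a
    bd=vt[0][0]*ex+vt[0][1]*ey; bd*=np.sign(bd[0])
    print('face',face.round(4),'rad',rad,'grip',g.round(4),'bartop-14',(bt-.014*a).round(4),rb,'phi',np.degrees(np.arctan2(bd@ey,bd@ex)).round(1),'baryaw',np.degrees(np.arctan2(bd[1],bd[0])).round(1),'bd',bd.round(3))
    return g,bd
E
python3 - <<'E'
from fit import *
c=dict(np.load('w1.npz')); cap(c)
P=cloud(c)[:232]; q=P.reshape(-1,3)
# largest connected deck component
m=((np.abs(P[...,2]-.054)<.004)&(c['image'][:232].astype(int).ptp(2)<25 if hasattr(np.ndarray,'ptp') else (np.ptp(c['image'][:232].astype(int),axis=2)<25))).astype(np.uint8)
n,l,s,_=cv2.connectedComponentsWithStats(m); k=1+s[1:,4].argmax(); D=P[l==k]
rc=cv2.minAreaRect(D[:,:2].astype(np.float32)*1000); print(s[k],rc,cv2.boxPoints(rc).round(1).tolist())
# switch area picture, enlarged
x,y=[int(v) for v in proj(c,[.522,-.14,.055])[0]]; print(x,y)
im=cv2.cvtColor(c['image'],cv2.COLOR_RGB2BGR); a=im[125:185,265:355]; b=im[10:120,235:335]
cv2.imwrite('pics/c1.png',np.hstack([cv2.resize(a,(400,400*60//90)),cv2.resize(b,(242,266))]))
# recess: points below deck near
for v in range(132,172,2): print(v,' '.join('%4.0f'%(1000*P[v,u,2]) for u in range(280,345,3)))
print(P[150,285:340:6].round(4).tolist())
E
```

```text
face [ 0.5966 -0.0748  0.2152] rad 32.528465270996094 grip [ 0.5903 -0.0766  0.2276] bartop-14 [ 0.5904 -0.0762  0.2274] ((589.2965698242188, -235.97335815429688), (14.835350036621094, 53.05989456176758), 67.36024475097656) phi -22.6 baryaw -9.3 bd [ 0.889 -0.145  0.433]Traceback (most recent call last):
  File "<stdin>", line 5, in <module>
AttributeError: `ptp` was removed from the ndarray class in NumPy 2.0. Use np.ptp(arr, ...) instead.
```

```bash
python3 - <<'E'
from fit import *
c=dict(np.load('w1.npz'))
P=cloud(c)[:232]
m=((np.abs(P[...,2]-.054)<.004)&(np.ptp(c['image'][:232].astype(int),axis=2)<25)).astype(np.uint8)
n,l,s,_=cv2.connectedComponentsWithStats(m); k=1+s[1:,4].argmax(); D=P[l==k]
rc=cv2.minAreaRect(D[:,:2].astype(np.float32)*1000); print(s[k],rc,cv2.boxPoints(rc).round(1).tolist())
print(proj(c,[.522,-.14,.055])[0])
im=cv2.cvtColor(c['image'],cv2.COLOR_RGB2BGR); a=im[125:185,265:355]; b=im[10:120,235:335]
cv2.imwrite('pics/c1.png',np.hstack([cv2.resize(a,(399,266)),cv2.resize(b,(242,266))]))
for v in range(134,170,3): print(v,' '.join('%3.0f'%(1000*P[v,u,2]) for u in range(280,345,3)))
y=np.radians(16); f=np.array([[np.cos(y),np.sin(y)],[-np.sin(y),np.cos(y)]])
for v in (150,155): print((P[v,282:343:5,:2]@f.T).round(4).tolist())
E
```

```text
[ 217   81  132   97 7913] ((538.1314697265625, -91.2078628540039), (121.02946472167969, 170.54052734375), 15.35166072845459) [[457.20001220703125, -25.0], [502.3999938964844, -189.5], [619.0999755859375, -157.39999389648438], [573.9000244140625, 7.0]]
[313.32661237 154.52567957]
134  53  53  53  55  53  54  55  54  55  54  55  55  56  55  54  55  55  54  53  54  53  54
137  53  55  55  53  54  54  56  54  56  52  53  53  54  55  53  53 nan  54  53  54  54  54
140  54  53  46  52  57  53  55  54  55  53  53  55  55  53  54  54  54  53  55  54  54  54
143  53  54  46  47  48  46  47  46  46  45  47  47  47  46  46  46  46  47  46  52  55  54
146  54  53  46  47  46  46  46  46  45  46  46  45  47  45  45  47  48  46  46  52  54  54
149  53  53  47  47  46  47  47  47  47  54  53  46  46  47  46  46  47  46  46  53  54  54
152  53  54  46  48  46  47  47  48  49  54  54  47  46  47  46  47  47  47  46  54  54  55
155  53  52  46  47  47  45  46  47  48  53  53  45  48  45  47  47  47  47  45  53  54  53
158  54  53  46  47  48  47  45  47  47  46  47  46  47  47  47  46  46  48  48  54  54  54
161  53  53  47  46  47  44  47  47  47  47  45  48  46  44  48  47  46  46  46  55  55  54
164  54  53  54  54  54  55  55  53  53  53  56  54  53  52  55  54  54  54  53  54  54  53
167  54  53  54  53  52  54  52  53  54  54  55  54  55  54  54  55  53  54  54  54  54  53
[[0.4684, -0.2365], [0.4677, -0.2434], [0.468, -0.2501], [0.4681, -0.2568], [0.4681, -0.2637], [0.469, -0.2698], [0.4684, -0.2771], [0.4686, -0.2838], [0.4685, -0.2908], [0.4687, -0.2974], [0.4688, -0.3042], [0.4694, -0.3101], [0.4697, -0.3164]]
[[0.4616, -0.2366], [0.4609, -0.2435], [0.4612, -0.2503], [0.4612, -0.2571], [0.4612, -0.264], [0.4622, -0.2702], [0.4615, -0.2776], [0.4617, -0.2843], [0.4618, -0.2911], [0.4619, -0.2979], [0.4621, -0.3046], [0.4628, -0.3104], [0.4628, -0.3172]]
```

View pics/c1.png

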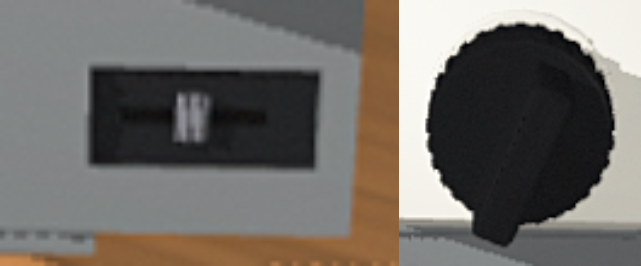

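Request:
step_arm --pt "0.04 0.0987 0.004 0.09 0.457" --pt "0.04 0.0987 0.004 0.09 0.457" --pt "0.04 0.0987 0.004 0.09 0.457" --pt "0.04 0.0987 0.004 0.09 0.457" --pt "0.04 0.0987 0.004 0.09 0.457"

```text
time_s: 3.7
tcp_pos: [0.5864, -0.0739, 0.3065]
eef_rot: [-180.0, -0.1, -9.0]
contact_force: [-0.5, 0.6, 0.3]
gripper_width: 0.0438
```

```bash
cat > st.py <<'E'
from h import *
import sys
def delta(t,yaw=None):
    s=r.get_state(); w=np.radians(s['eef_rot'][2]); d=np.array(t)-s['tcp_pos']
    x=np.array([np.cos(w),np.sin(w),0]);y=np.array([np.sin(w),-np.cos(w),0])
    print('t',s['time_s'],'tcp',s['tcp_pos'].round(4),'yaw',s['eef_rot'].round(2),'F',s['contact_force'].round(1),'M',s['moment'].round(3),'w',s['gripper_width'].round(4),'q',s['joints'].round(1),'tau6',s['joint_torque'][5].round(3))
    print('shift',(d@x).round(4),(d@y).round(4),(-d[2]).round(4), 'roll',None if yaw is None else np.radians(s['eef_rot'][2]-yaw).round(3))
if __name__=='__main__': a=[float(v) for v in sys.argv[1:]]; delta(a[:3],a[3] if len(a)>3 else None)
E
python3 st.py .587 -.0775 .248 -9.3
```

```text
Traceback (most recent call last):
  File "st.py", line 8, in <module>
    if __name__=='__main__': a=[float(v) for v in sys.argv[1:]]; delta(a[:3],a[3] if len(a)>3 else None)
                                                                 ~~~~~^^^^^^^^^^^^^^^^^^^^^^^^^^^^^^^^^^
  File "st.py", line 6, in delta
    print('t',s['time_s'],'tcp',s['tcp_pos'].round(4),'yaw',s['eef_rot'].round(2),'F',s['contact_force'].round(1),'M',s['moment'].round(3),'w',s['gripper_width'].round(4),'q',s['joints'].round(1),'tau6',s['joint_torque'][5].round(3))
                                                                                                                                               ^^^^^^^^^^^^^^^^^^^^^^^^
AttributeError: 'float' object has no attribute 'round'
```

```bash
sed -i "s/s\['gripper_width'\].round(4)/round(float(s['gripper_width']),4)/" st.py; python3 st.py .587 -.0775 .248 -9.3; python3 - <<'E'
from fit import *
c=capture('wrist'); save(c,'wrist2.png'); np.savez('w2.npz',**c)
try: cap(c)
except Exception as e: print(e)
E
```

```text
t 3.7 tcp [ 0.5864 -0.0739  0.3065] yaw [-1.7998e+02 -9.0000e-02 -8.9900e+00] F [-0.5  0.6  0.3] M [-0.008 -0.012  0.023] w 0.0438 q [ 11.8  10.7  -4.8   0.  -74.3  69.3] tau6 -0.033
shift 0.0011 0.0034 0.0585 roll 0.005
face [ 0.5972 -0.0748  0.2157] rad 32.43587875366211 grip [ 0.5909 -0.0766  0.2281] bartop-14 [ 0.6042 -0.0787  0.2343] ((603.6060180664062, -242.14053344726562), (14.462581634521484, 23.627140045166016), 66.51324462890625) phi -20.8 baryaw -7.3 bd [ 0.891 -0.114  0.439]
```

View pics/wrist2.png

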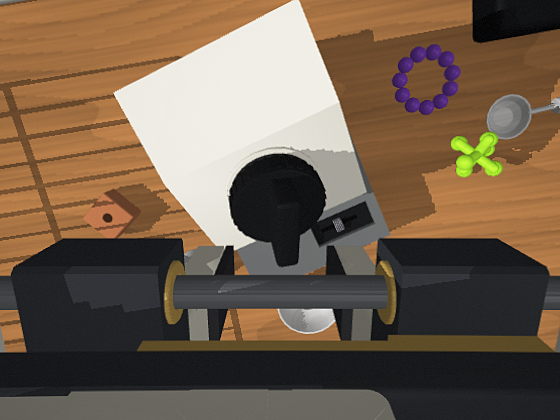

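Request:
step_arm --pt "0.04 0.0015 0.003 0.03 0.005" --pt "0.04 0.0015 0.003 0.0585 0.005" --pt "0.04 0.0015 0.003 0.0585 0.005" --newtons 45

```text
time_s: 4.12
tcp_pos: [0.5862, -0.0778, 0.2462]
eef_rot: [180.0, 0.1, -9.4]
contact_force: [0.4, -0.2, 0.1]
gripper_width: 0.0399
```

```bash
python3 st.py .587 -.0775 .247 -9.3
```

```text
t 4.125 tcp [ 0.5862 -0.0778  0.2462] yaw [ 1.7998e+02  1.2000e-01 -9.4000e+00] F [ 0.4 -0.2  0.1] M [-0.068 -0.021 -0.015] w 0.0399 q [ 11.4  12.8 -10.1  -0.  -67.2  69.2] tau6 0.008
shift 0.0008 -0.0004 -0.0008 roll -0.002
```

Close on the bar.

Request:
step_arm --pt "0.01 0 0 0 0" --pt "0.01 0 0 0 0" --pt "0.01 0 0 0 0" --newtons 45

```text
time_s: 4.5
tcp_pos: [0.5879, -0.0777, 0.248]
eef_rot: [-180.0, -0.1, -9.4]
contact_force: [0.4, 2.0, 4.2]
gripper_width: 0.016
```

```bash
python3 st.py .587 -.0775 .247 -9.3
```

```text
t 4.5 tcp [ 0.5879 -0.0777  0.248 ] yaw [-1.7998e+02 -1.0000e-01 -9.4300e+00] F [0.4 2.  4.2] M [0.809 0.142 0.176] w 0.016 q [ 11.4  12.7  -9.9   0.  -67.2  69.2] tau6 -0.137
shift -0.0009 -0.0 0.001 roll -0.002
```

Request:
step_arm --pt "0.01 0 0 0 0.1" --pt "0.01 0 0 0 0.2" --pt "0.01 0 0 0 0.3" --pt "0.01 0 0 0 0.4"

```text
time_s: 5.0
tcp_pos: [0.5879, -0.0769, 0.2478]
eef_rot: [-179.9, -0.0, -32.5]
contact_force: [-1.3, 1.9, 4.0]
gripper_width: 0.0169
```

```bash
python3 st.py .587 -.0775 .247 -9.3
```

```text
t 5.0 tcp [ 0.5879 -0.0769  0.2478] yaw [-1.7989e+02 -5.0000e-02 -3.2490e+01] F [-1.3  1.9  4. ] M [1.501 0.622 0.569] w 0.0169 q [ 11.4  12.7  -9.9  -0.1 -67.2  46.1] tau6 0.769
shift -0.0005 0.001 0.0008 roll -0.405
```

Request:
step_arm --pt "0.01 0 0 -0.0005 0.1" --pt "0.01 0 0 -0.001 0.2" --pt "0.01 0 0 -0.0015 0.3" --pt "0.01 0 0 -0.0015 0.4" --newtons 30

```text
time_s: 5.5
tcp_pos: [0.5875, -0.0776, 0.248]
eef_rot: [180.0, 0.0, -55.4]
contact_force: [0.0, -0.7, -3.8]
gripper_width: 0.0184
```

```bash
python3 st.py .587 -.0775 .247 -9.3
```

```text
t 5.5 tcp [ 0.5875 -0.0776  0.248 ] yaw [ 1.800e+02  2.000e-02 -5.545e+01] F [ 0.  -0.7 -3.8] M [-0.092 -0.381  0.335] w 0.0184 q [ 11.4  12.8  -9.9  -0.  -67.4  23.2] tau6 0.982
shift -0.0004 0.0004 0.001 roll -0.805
```

Request:
step_arm --pt "0.01 0 0 0 0.1" --pt "0.01 0 0 0 0.2" --pt "0.01 0 0 0 0.3" --pt "0.01 0 0 0 0.4"

```text
time_s: 6.0
tcp_pos: [0.5871, -0.0778, 0.2484]
eef_rot: [180.0, 0.0, -78.4]
contact_force: [-2.2, -1.4, -0.6]
gripper_width: 0.0187
```

```bash
python3 st.py .587 -.0775 .247 -9.3
```

```text
t 6.0 tcp [ 0.5871 -0.0778  0.2484] yaw [179.96   0.   -78.37] F [-2.2 -1.4 -0.6] M [0.02  0.439 0.252] w 0.0187 q [ 11.3  12.7  -9.9  -0.  -67.4   0.3] tau6 1.039
shift -0.0003 0.0001 0.0014 roll -1.206
```

Request:
step_arm --pt "0.01 0 0 0 0.1" --pt "0.01 0 0 0 0.2" --pt "0.01 0 0 0 0.3" --newtons 40

```text
time_s: 6.38
tcp_pos: [0.5869, -0.0779, 0.2487]
eef_rot: [180.0, -0.0, -95.6]
contact_force: [-3.9, -0.8, 1.7]
gripper_width: 0.0176
```

```bash
python3 st.py .587 -.0775 .247 -9.3
```

```text
t 6.375 tcp [ 0.5869 -0.0779  0.2487] yaw [ 1.7995e+02 -2.0000e-02 -9.5560e+01] F [-3.9 -0.8  1.7] M [-0.016  1.04   0.241] w 0.0176 q [ 11.3  12.7  -9.9   0.  -67.5 -16.9] tau6 1.054
shift -0.0004 -0.0 0.0017 roll -1.506
```

Request:
step_arm --pt "0.01 0 0 0 0.1" --pt "0.01 0 0 0 0.1"

```text
time_s: 6.62
tcp_pos: [0.5869, -0.0781, 0.2488]
eef_rot: [180.0, -0.0, -101.1]
contact_force: [-5.0, -2.3, 3.7]
gripper_width: 0.017
```

```bash
python3 st.py .587 -.0775 .247 -9.3
```

```text
t 6.625 tcp [ 0.5869 -0.0781  0.2488] yaw [ 1.7996e+02 -5.0000e-02 -1.0107e+02] F [-5.  -2.3  3.7] M [-0.534  1.456  0.183] w 0.017 q [ 11.3  12.7  -9.9   0.  -67.5 -22.4] tau6 -0.976
shift -0.0006 0.0 0.0018 roll -1.602
```

Request:
step_arm --pt "0.01 0 0 0 0.1" --pt "0.01 0 0 0 0.1"

```text
time_s: 6.88
tcp_pos: [0.5868, -0.0781, 0.2489]
eef_rot: [180.0, -0.1, -106.8]
contact_force: [-5.7, -2.2, 4.6]
gripper_width: 0.017
```

```bash
python3 st.py .587 -.0775 .247 -9.3
```

```text
t 6.875 tcp [ 0.5868 -0.0781  0.2489] yaw [ 1.7996e+02 -5.0000e-02 -1.0677e+02] F [-5.7 -2.2  4.6] M [-0.449  1.702  0.148] w 0.017 q [ 11.3  12.7  -9.9   0.  -67.5 -28.1] tau6 -0.791
shift -0.0007 -0.0 0.0019 roll -1.701
```

Request:
step_arm --pt "0.01 0 0 0 0.08" --pt "0.01 0 0 0.0005 0.15"

```text
time_s: 7.12
tcp_pos: [0.5866, -0.0781, 0.2488]
eef_rot: [180.0, -0.1, -115.4]
contact_force: [-7.2, -2.2, 9.3]
gripper_width: 0.0163
```

```bash
python3 st.py .587 -.0775 .247 -9.3
```

```text
t 7.125 tcp [ 0.5866 -0.0781  0.2488] yaw [ 1.7996e+02 -7.0000e-02 -1.1541e+02] F [-7.2 -2.2  9.3] M [-0.341  2.557  0.227] w 0.0163 q [ 11.3  12.7  -9.9   0.  -67.5 -36.8] tau6 0.649
shift -0.0007 -0.0 0.0018 roll -1.852
```

Request:
step_arm --pt "0.01 0 0 0 0.08" --pt "0.01 0 0 0.0005 0.15"

```text
time_s: 7.38
tcp_pos: [0.5865, -0.0781, 0.2487]
eef_rot: [180.0, -0.1, -124.0]
contact_force: [-10.3, -0.6, 11.8]
gripper_width: 0.0159
```

```bash
python3 st.py .587 -.0775 .247 -9.3
```

```text
t 7.375 tcp [ 0.5865 -0.0781  0.2487] yaw [ 1.7997e+02 -7.0000e-02 -1.2400e+02] F [-10.3  -0.6  11.8] M [0.119 3.194 0.213] w 0.0159 q [ 11.3  12.7  -9.9   0.  -67.5 -45.4] tau6 0.65
shift -0.0008 -0.0001 0.0017 roll -2.002
```

Request:
step_arm --pt "0.01 0 0 0 0.08" --pt "0.01 0 0 0.0005 0.15"

```text
time_s: 7.62
tcp_pos: [0.5864, -0.0781, 0.2485]
eef_rot: [180.0, -0.1, -132.6]
contact_force: [-10.5, 0.2, 14.0]
gripper_width: 0.0157
```

```bash
python3 st.py .587 -.0775 .247 -9.3
```

```text
t 7.625 tcp [ 0.5864 -0.0781  0.2485] yaw [ 1.7999e+02 -7.0000e-02 -1.3259e+02] F [-10.5   0.2  14. ] M [0.008 3.529 0.2  ] w 0.0157 q [ 11.3  12.7  -9.9   0.  -67.4 -54. ] tau6 0.663
shift -0.0009 0.0 0.0015 roll -2.152
```

Request:
step_arm --pt "0.01 0 0 0 0.08" --pt "0.01 0 0 0 0.15"

```text
time_s: 7.88
tcp_pos: [0.5864, -0.078, 0.2485]
eef_rot: [180.0, -0.1, -141.2]
contact_force: [-10.3, 0.9, 11.0]
gripper_width: 0.0154
```

```bash
python3 st.py .587 -.0775 .247 -9.3
```

```text
t 7.875 tcp [ 0.5864 -0.078   0.2485] yaw [ 1.7999e+02 -6.0000e-02 -1.4119e+02] F [-10.3   0.9  11. ] M [0.641 3.355 0.182] w 0.0154 q [ 11.4  12.7 -10.    0.  -67.4 -62.5] tau6 0.674
shift -0.0008 0.0 0.0015 roll -2.302
```

Request:
step_arm --pt "0.01 0 0 0 0.08" --pt "0.01 0 0 0 0.15"

```text
time_s: 8.12
tcp_pos: [0.5864, -0.0778, 0.2483]
eef_rot: [180.0, -0.1, -149.8]
contact_force: [-10.6, 0.6, 11.5]
gripper_width: 0.0145
```

```bash
python3 st.py .587 -.0775 .247 -9.3
```

```text
t 8.125 tcp [ 0.5864 -0.0778  0.2483] yaw [ 1.7998e+02 -6.0000e-02 -1.4978e+02] F [-10.6   0.6  11.5] M [0.43 3.15 0.14] w 0.0145 q [ 11.4  12.7 -10.    0.  -67.4 -71.1] tau6 0.659
shift -0.0007 -0.0001 0.0013 roll -2.452
```

Request:
step_arm --pt "0.01 0 0 0 0.08" --pt "0.01 0 0 0 0.15"

```text
time_s: 8.38
tcp_pos: [0.5864, -0.0775, 0.2481]
eef_rot: [180.0, -0.1, -158.4]
contact_force: [-9.4, 1.0, 9.8]
gripper_width: 0.0145
```

```bash
python3 st.py .587 -.0775 .247 -9.3
```

```text
t 8.375 tcp [ 0.5864 -0.0775  0.2481] yaw [ 1.7997e+02 -5.0000e-02 -1.5837e+02] F [-9.4  1.   9.8] M [0.736 3.003 0.204] w 0.0145 q [ 11.4  12.7 -10.   -0.  -67.4 -79.7] tau6 0.638
shift -0.0005 -0.0002 0.0011 roll -2.602
```

Request:
step_arm --pt "0.045 0 0 0 0" --pt "0.045 0 0 0 0" --pt "0.045 0 0 -0.04 0" --pt "0.045 0 0 -0.05 -0.18" --pt "0.045 0 0 -0.05 -0.36"

```text
time_s: 9.0
tcp_pos: [0.5885, -0.0775, 0.2981]
eef_rot: [-179.9, 0.1, -137.4]
contact_force: [0.3, -0.4, -0.1]
gripper_width: 0.0445
```

```bash
python3 st.py .587 -.0775 .247 -9.3; python3 - <<'E'
from fit import *
c=capture('wrist'); save(c,'wrist3.png'); np.savez('w3.npz',**c)
try: cap(c)
except Exception as e: print(e)
E
```

```text
t 9.0 tcp [ 0.5885 -0.0775  0.2981] yaw [-1.7991e+02  1.3000e-01 -1.3736e+02] F [ 0.3 -0.4 -0.1] M [ 0.067 -0.076  0.013] w 0.0445 q [ 11.4  11.1  -5.4   0.  -73.3 -58.7] tau6 -2.422
shift 0.0011 0.001 0.0511 roll -2.235
face [ 0.5949 -0.0772  0.2111] rad 31.454986572265625 grip [ 0.5886 -0.079   0.2235] bartop-14 [ 0.5821 -0.0805  0.2197] ((577.6707763671875, -237.7976837158203), (30.192977905273438, 14.793535232543945), 5.723277568817139) phi 2.3 baryaw 18.6 bd [0.837 0.282 0.469]
```

View pics/wrist3.png

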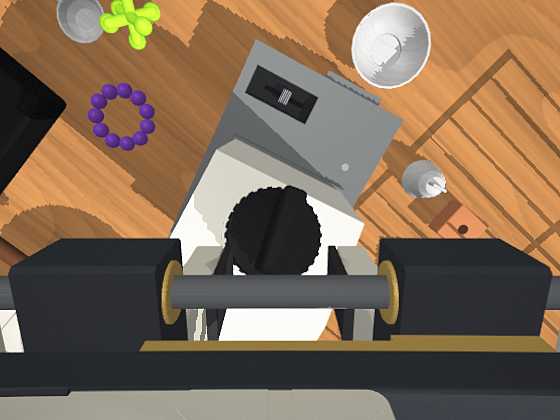

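Request:
step_arm --pt "0.045 0 0 0 -0.185" --pt "0.045 0 0 0 -0.37" --pt "0.045 0 0 0 -0.555" --pt "0.045 0 0 0 -0.74" --pt "0.045 0 0 0 -0.92"

```text
time_s: 9.68
tcp_pos: [0.5878, -0.0776, 0.2965]
eef_rot: [180.0, 0.0, -84.8]
contact_force: [0.6, 0.5, -0.9]
gripper_width: 0.0447
```

Request:
step_arm --pt "0.045 0 0 0 -0.185" --pt "0.045 0 0 0 -0.37" --pt "0.045 0 0 0 -0.555" --pt "0.045 0 0 0 -0.74" --pt "0.045 0 0 0 -0.92"

```text
time_s: 10.3
tcp_pos: [0.5878, -0.0776, 0.2965]
eef_rot: [180.0, 0.0, -32.1]
contact_force: [-0.2, -0.1, -0.0]
gripper_width: 0.0452
```

Request:
step_arm --pt "0.045 0 0 0 -0.185" --pt "0.045 0 0 0 -0.37" --pt "0.045 0 0 0 -0.555" --pt "0.045 0 0 0 -0.74" --pt "0.045 0 0 0 -0.93"

```text
time_s: 10.92
tcp_pos: [0.5878, -0.0776, 0.2965]
eef_rot: [-180.0, 0.0, 21.0]
contact_force: [-0.2, -0.2, 0.3]
gripper_width: 0.0451
```

```bash
python3 st.py .587 -.0775 .243 21.6; python3 - <<'E'
from fit import *
c=capture('wrist'); save(c,'wrist4.png'); np.savez('w4.npz',**c)
try: cap(c)
except Exception as e: print(e)
E
```

```text
t 10.925 tcp [ 0.5878 -0.0776  0.2965] yaw [-180.      0.     21.02] F [-0.2 -0.2  0.3] M [-0.073 -0.043  0.058] w 0.0451 q [ 11.4  11.2  -5.5  -0.  -73.3  99.7] tau6 -2.495
shift -0.0007 -0.0003 0.0535 roll -0.01
face [ 0.5986 -0.0743  0.2137] rad 32.0128059387207 grip [ 0.5923 -0.0761  0.2261] bartop-14 [ 0.6059 -0.0698  0.2336] ((606.891845703125, -234.1205291748047), (18.66044044494629, 14.557830810546875), 6.133937835693359) phi 10.1 baryaw 27.4 bd [0.787 0.408 0.462]
```

View pics/wrist4.png

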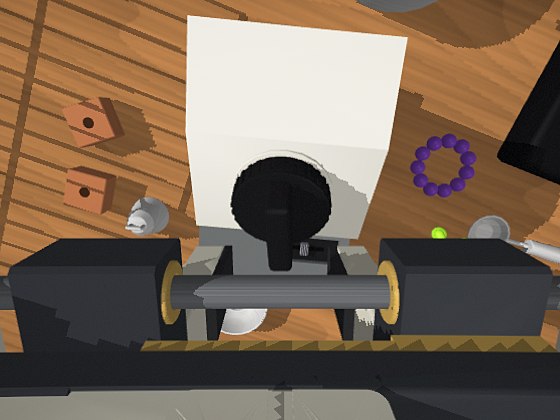

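Request:
step_arm --pt "0.045 -0.0005 0 0.03 -0.01" --pt "0.045 -0.0005 0 0.05 -0.01" --pt "0.045 -0.0005 0 0.05 -0.01" --pt "0.01 -0.0005 0 0.05 -0.01" --pt "0.01 -0.0005 0 0.05 -0.01" --newtons 40

```text
time_s: 11.6
tcp_pos: [0.5877, -0.0778, 0.248]
eef_rot: [180.0, -0.1, 21.3]
contact_force: [-0.6, 0.9, 0.6]
gripper_width: 0.0306
```

Request:
step_arm --pt "0.01 0 0 0 0" --pt "0.01 0 0 0 0"

```text
time_s: 11.85
tcp_pos: [0.5872, -0.0776, 0.2474]
eef_rot: [180.0, -0.1, 21.4]
contact_force: [-0.9, 1.6, 3.3]
gripper_width: 0.0145
```

```bash
python3 st.py .587 -.0775 .243 21.6
```

```text
t 11.85 tcp [ 0.5872 -0.0776  0.2474] yaw [ 1.800e+02 -5.000e-02  2.135e+01] F [-0.9  1.6  3.3] M [0.41  0.297 0.045] w 0.0145 q [ 11.4  12.7 -10.   -0.  -67.2 100. ] tau6 -0.083
shift -0.0002 -0.0002 0.0044 roll -0.004
```

Request:
step_arm --pt "0.01 0 0 0 0.08" --pt "0.01 0 0 0 0.15"

```text
time_s: 12.1
tcp_pos: [0.5871, -0.077, 0.2475]
eef_rot: [-179.9, -0.1, 12.7]
contact_force: [-3.1, 5.3, 4.5]
gripper_width: 0.0148
```

```bash
python3 st.py .587 -.0775 .247 21.6
```

```text
t 12.1 tcp [ 0.5871 -0.077   0.2475] yaw [-1.7994e+02 -6.0000e-02  1.2660e+01] F [-3.1  5.3  4.5] M [2.232 0.907 0.333] w 0.0148 q [ 11.4  12.7 -10.   -0.1 -67.2  91.3] tau6 0.553
shift -0.0002 0.0005 0.0005 roll -0.156
```

Request:
step_arm --pt "0.01 0 0 0 0.08" --pt "0.01 0 0 0 0.15"

```text
time_s: 12.35
tcp_pos: [0.5871, -0.0766, 0.2476]
eef_rot: [-179.9, -0.1, 4.1]
contact_force: [-2.9, 6.6, 5.3]
gripper_width: 0.0147
```

```bash
python3 st.py .587 -.0775 .247 21.6
```

```text
t 12.35 tcp [ 0.5871 -0.0766  0.2476] yaw [-1.799e+02 -7.000e-02  4.070e+00] F [-2.9  6.6  5.3] M [2.869 1.066 0.455] w 0.0147 q [ 11.4  12.7 -10.   -0.1 -67.2  82.7] tau6 0.422
shift -0.0002 0.0009 0.0006 roll -0.306
```

Request:
step_arm --pt "0.01 0 0 0 0.08" --pt "0.01 0 0 0 0.15"

```text
time_s: 12.6
tcp_pos: [0.5872, -0.0766, 0.2478]
eef_rot: [-179.9, -0.1, -4.5]
contact_force: [-3.7, 5.1, 7.1]
gripper_width: 0.0148
```

```bash
python3 st.py .587 -.0775 .247 21.6
```

```text
t 12.6 tcp [ 0.5872 -0.0766  0.2478] yaw [-1.7989e+02 -6.0000e-02 -4.5100e+00] F [-3.7  5.1  7.1] M [2.725 1.304 0.516] w 0.0148 q [ 11.4  12.7 -10.   -0.1 -67.3  74.1] tau6 0.396
shift -0.0001 0.0009 0.0008 roll -0.456
```

Request:
step_arm --pt "0.01 0 0 0 0.08" --pt "0.01 0 0 0 0.15"

```text
time_s: 12.85
tcp_pos: [0.5871, -0.0767, 0.248]
eef_rot: [-179.9, -0.1, -13.1]
contact_force: [-3.8, 5.6, 7.8]
gripper_width: 0.0154
```

```bash
python3 st.py .587 -.0775 .247 21.6
```

```text
t 12.85 tcp [ 0.5871 -0.0767  0.248 ] yaw [-1.7989e+02 -5.0000e-02 -1.3110e+01] F [-3.8  5.6  7.8] M [2.861 1.473 0.471] w 0.0154 q [ 11.4  12.7 -10.   -0.1 -67.3  65.5] tau6 0.398
shift 0.0001 0.0008 0.001 roll -0.606
```

Request:
step_arm --pt "0.01 0 0 0 0.06" --pt "0.01 0 0 0 0.12"

```text
time_s: 13.1
tcp_pos: [0.5871, -0.0767, 0.2481]
eef_rot: [-179.9, -0.0, -20.0]
contact_force: [-4.5, 5.7, 6.6]
gripper_width: 0.0159
```

```bash
python3 st.py .587 -.0775 .247 21.6
```

```text
t 13.1 tcp [ 0.5871 -0.0767  0.2481] yaw [-1.7989e+02 -4.0000e-02 -1.9950e+01] F [-4.5  5.7  6.6] M [2.529 1.232 0.466] w 0.0159 q [ 11.4  12.7 -10.   -0.1 -67.3  58.7] tau6 0.35
shift 0.0002 0.0008 0.0011 roll -0.725
```

Request:
step_arm --pt "0.01 0 0 0 0.06" --pt "0.01 0 0 0 0.12"

```text
time_s: 13.35
tcp_pos: [0.5871, -0.0768, 0.2481]
eef_rot: [-179.9, -0.0, -26.8]
contact_force: [-4.3, 4.2, 7.3]
gripper_width: 0.0159
```

```bash
python3 st.py .587 -.0775 .247 21.6
```

```text
t 13.35 tcp [ 0.5871 -0.0768  0.2481] yaw [-1.7988e+02 -3.0000e-02 -2.6840e+01] F [-4.3  4.2  7.3] M [2.312 1.439 0.419] w 0.0159 q [ 11.4  12.7 -10.   -0.1 -67.3  51.8] tau6 0.368
shift 0.0002 0.0007 0.0011 roll -0.845
```

Request:
step_arm --pt "0.01 0 0 0 0.06" --pt "0.01 0 0 0 0.12"

```text
time_s: 13.6
tcp_pos: [0.5871, -0.0768, 0.2481]
eef_rot: [-179.9, -0.0, -33.7]
contact_force: [-5.8, 5.6, 8.4]
gripper_width: 0.016
```

```bash
python3 st.py .587 -.0775 .247 21.6
```

```text
t 13.6 tcp [ 0.5871 -0.0768  0.2481] yaw [-1.7989e+02 -2.0000e-02 -3.3700e+01] F [-5.8  5.6  8.4] M [2.784 1.521 0.599] w 0.016 q [ 11.4  12.7 -10.   -0.1 -67.3  44.9] tau6 0.259
shift 0.0003 0.0006 0.0011 roll -0.965
```

Request:
step_arm --pt "0.01 0 0 0.0005 0.05" --pt "0.01 0 0 0.0005 0.1"

```text
time_s: 13.85
tcp_pos: [0.587, -0.0768, 0.248]
eef_rot: [-179.9, -0.0, -39.4]
contact_force: [-5.3, 7.0, 10.5]
gripper_width: 0.0164
```

```bash
python3 st.py .587 -.0775 .247 21.6
```

```text
t 13.85 tcp [ 0.587  -0.0768  0.248 ] yaw [-1.7989e+02 -2.0000e-02 -3.9390e+01] F [-5.3  7.  10.5] M [2.902 2.057 0.655] w 0.0164 q [ 11.4  12.7 -10.   -0.1 -67.3  39.2] tau6 0.041
shift 0.0004 0.0006 0.001 roll -1.064
```

Request:
step_arm --pt "0.01 0 0 0.0005 0.05" --pt "0.01 0 0 0.0005 0.1"

```text
time_s: 14.1
tcp_pos: [0.5873, -0.0771, 0.248]
eef_rot: [-179.9, -0.1, -45.2]
contact_force: [-5.9, 5.9, 12.5]
gripper_width: 0.0169
```

```bash
python3 st.py .587 -.0775 .247 21.6
```

```text
t 14.1 tcp [ 0.5873 -0.0771  0.248 ] yaw [-1.7987e+02 -5.0000e-02 -4.5160e+01] F [-5.9  5.9 12.5] M [2.607 2.203 0.219] w 0.0169 q [ 11.4  12.7 -10.   -0.  -67.2  33.5] tau6 0.471
shift 0.0001 0.0005 0.001 roll -1.165
```

Request:
step_arm --pt "0.01 0 0 0 0.05" --pt "0.01 0 0 0 0.1"

```text
time_s: 14.35
tcp_pos: [0.5873, -0.077, 0.248]
eef_rot: [-179.9, -0.0, -50.9]
contact_force: [-5.9, 5.2, 12.0]
gripper_width: 0.0165
```

```bash
python3 st.py .587 -.0775 .247 21.6
```

```text
t 14.35 tcp [ 0.5873 -0.077   0.248 ] yaw [-1.7986e+02 -4.0000e-02 -5.0870e+01] F [-5.9  5.2 12. ] M [2.58  1.988 0.492] w 0.0165 q [ 11.4  12.7 -10.   -0.  -67.2  27.7] tau6 0.212
shift 0.0002 0.0005 0.001 roll -1.265
```

Request:
step_arm --pt "0.01 0 0 0 0.05" --pt "0.01 0 0 0 0.1"

```text
time_s: 14.6
tcp_pos: [0.5872, -0.077, 0.2479]
eef_rot: [-179.9, -0.0, -56.6]
contact_force: [-6.0, 5.3, 12.2]
gripper_width: 0.0169
```

```bash
python3 st.py .587 -.0775 .247 21.6
```

```text
t 14.6 tcp [ 0.5872 -0.077   0.2479] yaw [-1.7987e+02 -2.0000e-02 -5.6580e+01] F [-6.   5.3 12.2] M [2.306 2.127 0.592] w 0.0169 q [ 11.4  12.7 -10.   -0.  -67.2  22. ] tau6 0.06
shift 0.0003 0.0004 0.0009 roll -1.365
```

Request:
step_arm --pt "0.01 0 0 0 0.05" --pt "0.01 0 0 0 0.1"

```text
time_s: 14.85
tcp_pos: [0.5874, -0.0773, 0.2481]
eef_rot: [-179.9, -0.0, -62.3]
contact_force: [-5.2, 3.2, 11.8]
gripper_width: 0.0165
```

```bash
python3 st.py .587 -.0775 .247 21.6
```

```text
t 14.85 tcp [ 0.5874 -0.0773  0.2481] yaw [-1.7986e+02 -4.0000e-02 -6.2340e+01] F [-5.2  3.2 11.8] M [ 1.461  1.463 -0.003] w 0.0165 q [ 11.4  12.7 -10.   -0.  -67.2  16.3] tau6 0.645
shift 0.0 0.0004 0.0011 roll -1.465
```

Request:
step_arm --pt "0.01 0 0 0 0.05" --pt "0.01 0 0 0 0.1"

```text
time_s: 15.1
tcp_pos: [0.5874, -0.0772, 0.2481]
eef_rot: [-179.8, -0.0, -68.1]
contact_force: [-5.9, 4.7, 12.6]
gripper_width: 0.0168
```

```bash
python3 st.py .587 -.0775 .247 21.6
```

```text
t 15.1 tcp [ 0.5874 -0.0772  0.2481] yaw [-1.7985e+02 -2.0000e-02 -6.8070e+01] F [-5.9  4.7 12.6] M [1.99  1.798 0.293] w 0.0168 q [ 11.4  12.7 -10.   -0.  -67.2  10.5] tau6 0.315
shift 0.0001 0.0004 0.0011 roll -1.565
```

Request:
step_arm --pt "0.01 0 0 0 0.05" --pt "0.01 0 0 0 0.1"

```text
time_s: 15.35
tcp_pos: [0.5873, -0.0773, 0.2482]
eef_rot: [-179.9, -0.0, -73.8]
contact_force: [-6.2, 4.4, 12.5]
gripper_width: 0.0172
```

```bash
python3 st.py .587 -.0775 .247 21.6
```

```text
t 15.35 tcp [ 0.5873 -0.0773  0.2482] yaw [-1.7986e+02 -2.0000e-02 -7.3780e+01] F [-6.2  4.4 12.5] M [2.06  1.979 0.571] w 0.0172 q [ 11.4  12.7 -10.    0.  -67.2   4.8] tau6 0.134
shift 0.0001 0.0004 0.0012 roll -1.665
```

Request:
step_arm --pt "0.01 0 0 0 0.05" --pt "0.01 0 0 0 0.09"

```text
time_s: 15.6
tcp_pos: [0.5873, -0.0776, 0.2482]
eef_rot: [-179.9, -0.0, -78.9]
contact_force: [-5.2, 2.8, 12.7]
gripper_width: 0.0175
```

```bash
python3 st.py .587 -.0775 .247 21.6
```

```text
t 15.6 tcp [ 0.5873 -0.0776  0.2482] yaw [-1.7987e+02 -2.0000e-02 -7.8920e+01] F [-5.2  2.8 12.7] M [1.209 1.887 0.456] w 0.0175 q [ 11.4  12.7 -10.    0.  -67.2  -0.3] tau6 -0.013
shift -0.0001 0.0003 0.0012 roll -1.754
```

Request:
step_arm --pt "0.01 0 0 0 0.04" --pt "0.01 0 0 0 0.04"

```text
time_s: 15.85
tcp_pos: [0.5874, -0.078, 0.2484]
eef_rot: [-179.8, -0.0, -81.2]
contact_force: [-5.4, 1.6, 12.8]
gripper_width: 0.017
```

```bash
python3 st.py .587 -.0775 .247 21.6
```

```text
t 15.85 tcp [ 0.5874 -0.078   0.2484] yaw [-1.7985e+02 -5.0000e-02 -8.1220e+01] F [-5.4  1.6 12.8] M [ 0.794  1.668 -0.059] w 0.017 q [ 11.4  12.6 -10.    0.1 -67.2  -2.6] tau6 -0.173
shift -0.0006 0.0004 0.0014 roll -1.795
```

Request:
step_arm --pt "0.01 0 0 0 0.06" --pt "0.045 0 0 0 0.06" --pt "0.045 0 0 0 0.06" --pt "0.045 0 0 0 0.06" --pt "0.045 0 0 -0.05 0.06"

```text
time_s: 16.48
tcp_pos: [0.5851, -0.0777, 0.2922]
eef_rot: [179.5, 0.0, -84.7]
contact_force: [0.9, -0.3, 0.4]
gripper_width: 0.0444
```

Request:
step_arm --pt "0.045 0 0 -0.06 0.1" --pt "0.045 0 0 -0.06 0.28" --pt "0.045 0 0 -0.06 0.46" --pt "0.045 0 0 -0.06 0.64" --pt "0.045 0 0 -0.06 0.82"

```text
time_s: 17.1
tcp_pos: [0.5871, -0.0778, 0.3555]
eef_rot: [180.0, -0.0, -132.0]
contact_force: [-0.5, 0.3, -0.1]
gripper_width: 0.0452
```

```bash
python3 st.py .587 -.0775 .247 -164; python3 - <<'E'
from fit import *
c=capture('wrist'); save(c,'wrist5.png'); np.savez('w5.npz',**c)
try: cap(c)
except Exception as e: print(e)
E
```

```text
t 17.1 tcp [ 0.5871 -0.0778  0.3555] yaw [ 1.7998e+02 -2.0000e-02 -1.3196e+02] F [-0.5  0.3 -0.1] M [ 0.114 -0.142  0.015] w 0.0452 q [ 11.3   9.9   0.3  -0.  -80.5 -53.3] tau6 2.379
shift -0.0002 0.0003 0.1085 roll 0.559
face [ 0.5982 -0.0747  0.2123] rad 32.334415435791016 grip [ 0.5919 -0.0765  0.2247] bartop-14 [ 0.592  -0.0764  0.2246] ((589.2907104492188, -236.64288330078125), (52.8884391784668, 14.88496208190918), 80.88485717773438) phi -98.3 baryaw -81.3 bd [ 0.15  -0.986 -0.068]
```

View pics/wrist5.png

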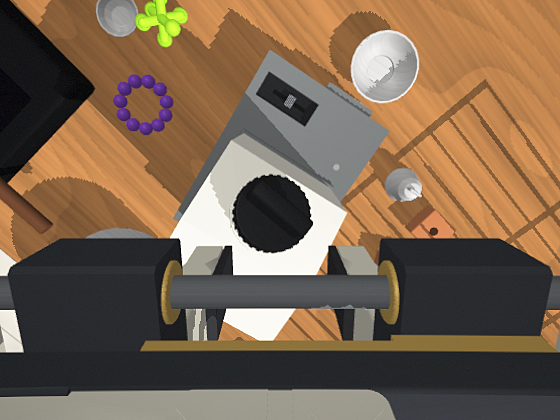

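```bash
python3 - <<'E'
from fit import *
y=np.radians(16)
for nm in ['w1','w3','w5']:
    c=dict(np.load(nm+'.npz')); P=cloud(c)[:232]; I=c['image'][:232].astype(int)
    z=P[...,2]; near=(np.abs(P[...,0]-.522)<.06)&(np.abs(P[...,1]+.14)<.06)
    deck=np.median(z[near&(abs(z-.054)<.004)])
    m=(near&(z<deck-.004)&(z>deck-.013)&(I.max(2)<80)).astype(np.uint8)
    n,l,s,_=cv2.connectedComponentsWithStats(m); k=1+s[1:,4].argmax(); 
    D=P[l==k]; rc=cv2.minAreaRect(D[:,:2].astype(np.float32)*1000)
    hull=np.zeros_like(m); cv2.fillConvexPoly(hull,cv2.convexHull(np.argwhere(l==k)[:,::-1].astype(np.int32)),1)
    nb=(hull==1)&(I.min(2)>75)&(z>deck-.005)
    N=P[nb]; rn=cv2.minAreaRect(N[:,:2].astype(np.float32)*1000)
    print(nm,'deckz',deck.round(4),'floor',np.median(D[:,2]).round(4),'recess',np.round(rc[0],1),np.round(rc[1],1),round(rc[2],1),'| nub',nb.sum(),np.median(N,0).round(4),np.round(rn[0],1),np.round(rn[1],1))
for n in ['wrist']:
    for l in ['recess','switch_nub']: print(l,[(np.round(d['location'],4).tolist(),round(d['p'],2)) for d in spotter.tip_of(n,l)])
E
```

```text
w1 deckz 0.0536 floor 0.0464 recess [ 524.1 -135.9] [29.1 69.5] 15.8 | nub 81 [ 0.5259 -0.1308  0.0534] [ 530.6 -139.3] [21.3 58.5]
w3 deckz 0.0536 floor 0.0462 recess [ 524.6 -135.8] [29.8 69.6] 16.0 | nub 181 [ 0.5226 -0.1325  0.0531] [ 524.8 -135.7] [30.3 70. ]
w5 deckz 0.0536 floor 0.0462 recess [ 524.6 -135.9] [29.7 69.7] 15.8 | nub 123 [ 0.5239 -0.1325  0.0528] [ 524.9 -136. ] [30.2 69.9]
recess [([0.5258, -0.136, 0.052], 0.76)]
switch_nub [([0.4793, 0.0576, -0.0016], 0.45)]
```

Request:
step_arm --pt "0.044 0.056 -0.016 0 0.18" --pt "0.044 0.1127 -0.0327 0 0.36" --pt "0.044 0.1127 -0.0327 0.05 0.56" --pt "0.044 0.1127 -0.0327 0.1 0.56" --pt "0.044 0.1127 -0.0327 0.15 0.56"

```text
time_s: 17.88
tcp_pos: [0.5365, -0.1841, 0.2046]
eef_rot: [-180.0, 0.0, -163.5]
contact_force: [1.7, -0.3, -0.4]
gripper_width: 0.0438
```

```bash
python3 st.py .536 -.1834 .1 -164.1; python3 - <<'E'
from fit import *
c=capture('wrist'); save(c,'wrist6.png'); np.savez('w6.npz',**c)
E
```

```text
t 17.875 tcp [ 0.5365 -0.1841  0.2046] yaw [-1.7999e+02  5.0000e-02 -1.6348e+02] F [ 1.7 -0.3 -0.4] M [ 0.107 -0.242 -0.009] w 0.0438 q [  0.8  12.2 -16.6   0.  -61.2 -74.3] tau6 -0.126
shift 0.0002 0.0008 0.1046 roll 0.011
```

View pics/wrist6.png

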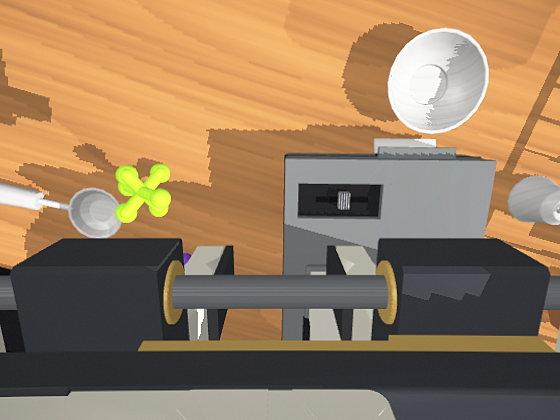

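Request:
step_arm --pt "0.044 0.0002 0.0008 0.06 0.011" --pt "0.044 0.0002 0.0008 0.1125 0.011" --pt "0.044 0.0002 0.0008 0.1125 0.011"

```text
time_s: 18.3
tcp_pos: [0.5339, -0.183, 0.0907]
eef_rot: [179.9, -0.4, -164.2]
contact_force: [-0.1, 0.4, 0.7]
gripper_width: 0.0439
```

```bash
python3 st.py .536 -.1834 .069 -164.1; python3 - <<'E'
from fit import *
c=capture('wrist'); save(c,'wrist7.png'); np.savez('w7.npz',**c); c=capture('scene'); save(c,'s7.png'); a=cv2.imread('pics/s7.png')[100:310,150:430]; cv2.imwrite('pics/s7c.png',cv2.resize(a,(800,600)))
E
```

```text
t 18.3 tcp [ 0.5339 -0.183   0.0907] yaw [ 179.87   -0.41 -164.19] F [-0.1  0.4  0.7] M [ 0.089 -0.159  0.041] w 0.0439 q [  0.9  19.  -24.2  -0.  -47.2 -75.1] tau6 0.023
shift -0.0019 -0.001 0.0217 roll -0.002
```

View pics/wrist7.png

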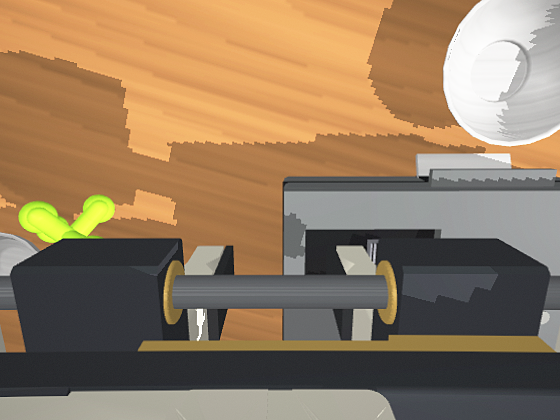

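View pics/s7c.png

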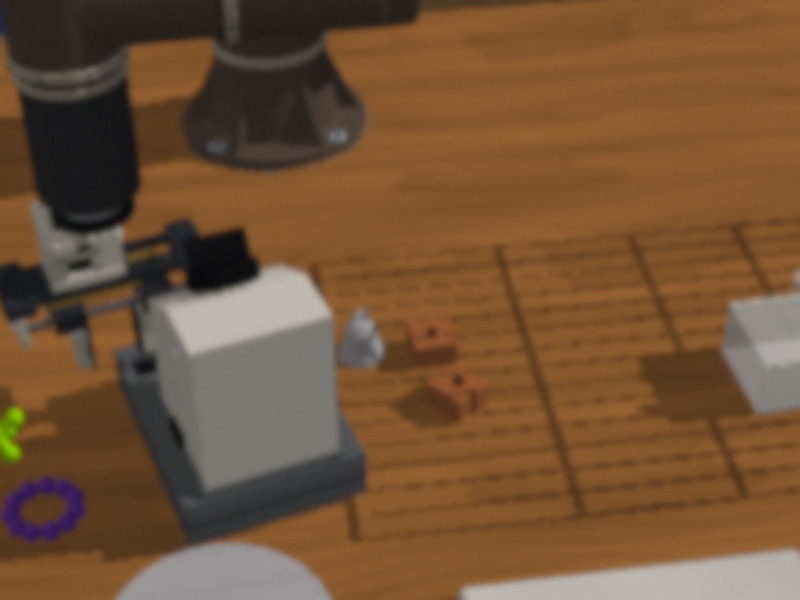

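Request:
step_arm --pt "0.044 0 -0.001 0.008 0" --pt "0.044 0 -0.001 0.012 0" --pt "0.044 0 -0.001 0.012 0"

```text
time_s: 18.77
tcp_pos: [0.5366, -0.1841, 0.0818]
eef_rot: [-180.0, 0.0, -164.3]
contact_force: [0.5, 0.4, -0.3]
gripper_width: 0.0439
```

```bash
python3 st.py .536 -.1834 .069 -164.1
```

```text
t 18.775 tcp [ 0.5366 -0.1841  0.0818] yaw [-1.7999e+02  4.0000e-02 -1.6433e+02] F [ 0.5  0.4 -0.3] M [ 0.112 -0.088  0.003] w 0.0439 q [  0.8  19.7 -24.7  -0.  -45.6 -75.2] tau6 0.007
shift 0.0004 0.0008 0.0128 roll -0.004
```

Request:
step_arm --pt "0.044 0 0.0003 0.006 0" --pt "0.044 0 0.0003 0.0095 0" --pt "0.044 0 0.0003 0.0095 0" --pt "0.044 0 0.0003 0.0125 0" --pt "0.044 0 0.0003 0.0125 0"

```text
time_s: 19.4
tcp_pos: [0.5363, -0.1837, 0.0686]
eef_rot: [180.0, -0.0, -164.3]
contact_force: [-0.9, -0.1, 0.0]
gripper_width: 0.0445
```

```bash
python3 st.py .536 -.1834 .069 -164.1
```

```text
t 19.4 tcp [ 0.5363 -0.1837  0.0686] yaw [ 1.7999e+02 -2.0000e-02 -1.6435e+02] F [-0.9 -0.1  0. ] M [ 0.041 -0.144 -0.039] w 0.0445 q [  0.9  20.7 -25.5  -0.  -43.9 -75.2] tau6 0.0
shift 0.0002 0.0004 -0.0004 roll -0.004
```

Request:
step_arm --pt "0.044 0 0.004 0 0" --pt "0.044 0 0.008 0 0" --pt "0.044 0 0.008 0 0"

```text
time_s: 19.77
tcp_pos: [0.5342, -0.1757, 0.069]
eef_rot: [180.0, 0.0, -164.3]
contact_force: [-0.1, -0.1, -0.1]
gripper_width: 0.0439
```

Request:
step_arm --pt "0.044 0 0.003 0 0" --pt "0.044 0 0.005 0 0" --pt "0.044 0 0.005 0 0"

```text
time_s: 20.15
tcp_pos: [0.533, -0.1712, 0.0689]
eef_rot: [-180.0, 0.0, -164.3]
contact_force: [1.2, -1.5, 0.1]
gripper_width: 0.044
```

Request:
step_arm --pt "0.044 0 0.001 0 0" --pt "0.044 0 0.002 0 0" --pt "0.044 0 0.002 0 0"

```text
time_s: 20.52
tcp_pos: [0.5324, -0.1693, 0.0689]
eef_rot: [-180.0, 0.0, -164.3]
contact_force: [1.4, -2.5, 0.1]
gripper_width: 0.0442
```

Request:
step_arm --pt "0.044 0 0.002 0 0" --pt "0.044 0 0.003 0 0" --pt "0.044 0 0.003 0 0"

```text
time_s: 20.9
tcp_pos: [0.5316, -0.1663, 0.0689]
eef_rot: [180.0, 0.0, -164.3]
contact_force: [0.4, -0.7, -0.6]
gripper_width: 0.044
```

Request:
step_arm --pt "0.044 0 0.001 0 0" --pt "0.044 0 0.002 0 0" --pt "0.044 0 0.002 0 0"

```text
time_s: 21.28
tcp_pos: [0.531, -0.1644, 0.0689]
eef_rot: [180.0, 0.0, -164.3]
contact_force: [0.7, -2.9, 0.6]
gripper_width: 0.0441
```

Request:
step_arm --pt "0.044 0 0.001 0 0" --pt "0.044 0 0.002 0 0" --pt "0.044 0 0.002 0 0"

```text
time_s: 21.65
tcp_pos: [0.5307, -0.163, 0.0689]
eef_rot: [-180.0, 0.0, -164.3]
contact_force: [1.3, -5.0, -0.1]
gripper_width: 0.0438
```

Request:
step_arm --pt "0.044 0 0.001 0 0" --pt "0.044 0 0.0015 0 0" --pt "0.044 0 0.0015 0 0"

```text
time_s: 22.02
tcp_pos: [0.5306, -0.1625, 0.069]
eef_rot: [-179.9, 0.0, -164.3]
contact_force: [2.9, -12.7, -2.6]
gripper_width: 0.0435
```

```bash
python3 st.py .536 -.1834 .069 -164.1;  python3 - <<'E'
from fit import *
c=capture('wrist'); save(c,'wrist8.png')
E
```

```text
t 22.025 tcp [ 0.5306 -0.1625  0.069 ] yaw [-1.7989e+02  1.0000e-02 -1.6432e+02] F [  2.9 -12.7  -2.6] M [-4.627 -1.329 -0.011] w 0.0435 q [  3.3  19.6 -27.1   0.2 -43.2 -77.7] tau6 -0.015
shift 0.0004 -0.0216 0.0 roll -0.004
```

View pics/wrist8.png

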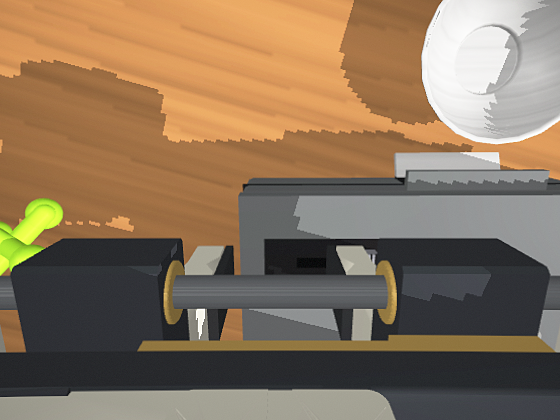

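Request:
step_arm --pt "0.044 0 -0.004 0 0" --pt "0.044 0 -0.007 0 0" --pt "0.044 0 -0.007 -0.03 0" --pt "0.044 0 -0.007 -0.09 0" --pt "0.044 0 -0.007 -0.14 0"

```text
time_s: 22.7
tcp_pos: [0.5318, -0.1676, 0.2107]
eef_rot: [180.0, 0.0, -164.3]
contact_force: [1.3, -0.5, -0.0]
gripper_width: 0.044
```

Request:
step_arm --pt "0.044 0 0 -0.05 0" --pt "0.044 0 0 -0.08 0" --pt "0.044 0 0 -0.08 0"

```text
time_s: 23.08
tcp_pos: [0.5329, -0.1677, 0.2916]
eef_rot: [-179.9, 0.3, -164.3]
contact_force: [-0.4, -0.5, 0.4]
gripper_width: 0.0441
```

```bash
python3 st.py .536 -.1834 .069 -164.1; python3 - <<'E'
from fit import *
c=capture('wrist'); save(c,'wrist9.png'); np.savez('w9.npz',**c)
ctr=np.array([.5245,-.1358]); y=np.radians(15.9); ex=np.array([np.cos(y),np.sin(y)]); ey=np.array([-np.sin(y),np.cos(y)])
for n in ['w1','w3','w5','w9']:
    c=dict(np.load(n+'.npz')); P=cloud(c)[:238]; L=(P[...,:2]-ctr); lx=L@ex; ly=L@ey
    m=(abs(lx)<.010)&(abs(ly)<.032)&(P[...,2]>.0505)&(P[...,2]<.058); 
    if m.sum(): print(n,m.sum(),'nub local y range',np.percentile(ly[m],[3,50,97]).round(4))
im=cv2.imread('pics/wrist9.png'); u,v=proj(dict(np.load('w9.npz')),[.5245,-.1358,.054])[0].astype(int); print(u,v)
cv2.imwrite('pics/w9c.png',cv2.resize(im[max(0,v-45):v+45,u-60:u+60],(720,540)))
E
```

```text
t 23.075 tcp [ 0.5329 -0.1677  0.2916] yaw [-179.93    0.27 -164.32] F [-0.4 -0.5  0.4] M [ 0.107 -0.144 -0.036] w 0.0441 q [  2.6   7.9 -10.2   0.  -71.6 -76.9] tau6 -0.002
shift 0.0013 -0.016 0.2226 roll -0.004
w1 70 nub local y range [-0.0002  0.0039  0.0079]
w3 126 nub local y range [-0.0008  0.0035  0.0078]
w5 94 nub local y range [-0.0008  0.0033  0.0074]
w9 115 nub local y range [0.0089 0.0131 0.0174]
310 178
```

View pics/w9c.png

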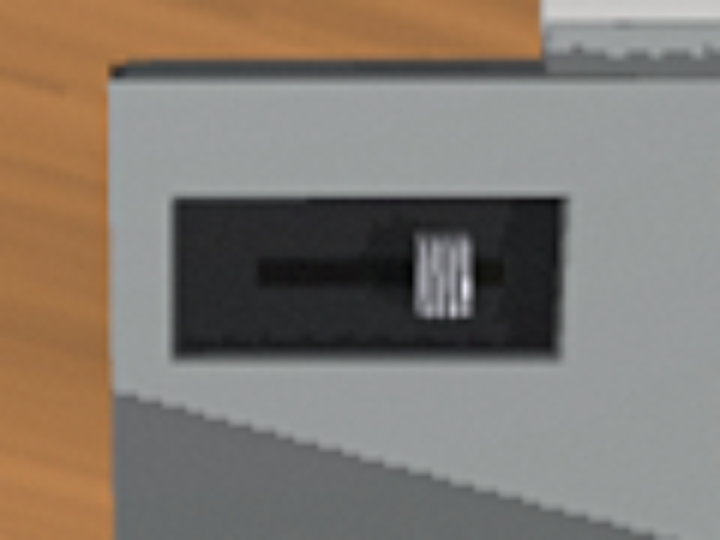

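Request:
step_arm --pt "0.06 0 -0.02 0.06 0" --pt "0.06 0 -0.02 0.12 0" --pt "0.06 0 -0.02 0.17 0" --pt "0.06 0 -0.02 0.195 0" --pt "0.06 0 -0.02 0.195 0"

```text
time_s: 23.75
tcp_pos: [0.5349, -0.1869, 0.0907]
eef_rot: [179.9, -0.4, -164.4]
contact_force: [-0.2, -0.5, 0.1]
gripper_width: 0.0599
```

```bash
python3 st.py .5371 -.1874 .069 -164.1
```

```text
t 23.75 tcp [ 0.5349 -0.1869  0.0907] yaw [ 179.87   -0.37 -164.36] F [-0.2 -0.5  0.1] M [ 0.049 -0.175  0.046] w 0.0599 q [  0.5  19.2 -24.   -0.  -47.2 -74.8] tau6 0.0
shift -0.002 -0.0011 0.0217 roll -0.005
```

Request:
step_arm --pt "0.06 0 0 0.01 0" --pt "0.06 0 0 0.0175 0" --pt "0.06 0 0 0.0215 0" --pt "0.06 0 0 0.0215 0"

```text
time_s: 24.25
tcp_pos: [0.5373, -0.1871, 0.0724]
eef_rot: [-180.0, 0.0, -164.3]
contact_force: [-0.3, -0.3, 0.5]
gripper_width: 0.0601
```

```bash
python3 st.py .5324 -.1703 .069 -164.1
```

```text
t 24.25 tcp [ 0.5373 -0.1871  0.0724] yaw [-1.8000e+02  1.0000e-02 -1.6434e+02] F [-0.3 -0.3  0.5] M [ 0.071 -0.143  0.019] w 0.0601 q [  0.5  20.5 -25.    0.  -44.5 -74.8] tau6 0.0
shift 0.0002 0.0175 0.0034 roll -0.004
```

Request:
step_arm --pt "0.06 0 0 0.003 0" --pt "0.06 0 0.005 0.003 0" --pt "0.06 0 0.01 0.003 0" --pt "0.06 0 0.015 0.003 0" --pt "0.06 0 0.015 0.003 0"

```text
time_s: 24.88
tcp_pos: [0.5333, -0.1722, 0.0695]
eef_rot: [-180.0, 0.0, -164.3]
contact_force: [-0.1, -0.6, -0.5]
gripper_width: 0.0601
```

Request:
step_arm --pt "0.06 0 0.001 0 0" --pt "0.06 0 0.002 0 0" --pt "0.06 0 0.002 0 0"

```text
time_s: 25.25
tcp_pos: [0.5328, -0.1709, 0.0694]
eef_rot: [-180.0, 0.0, -164.3]
contact_force: [0.4, -0.6, -0.2]
gripper_width: 0.0596
```

Request:
step_arm --pt "0.06 0 0.001 0 0" --pt "0.06 0 0.0015 0 0" --pt "0.06 0 0.0015 0 0"

```text
time_s: 25.62
tcp_pos: [0.5328, -0.1704, 0.0695]
eef_rot: [-179.9, 0.0, -164.3]
contact_force: [2.4, -8.3, -2.5]
gripper_width: 0.0598
```

```bash
python3 st.py .5324 -.1703 .069 -164.1
```

```text
t 25.625 tcp [ 0.5328 -0.1704  0.0695] yaw [-1.7992e+02  1.0000e-02 -1.6433e+02] F [ 2.4 -8.3 -2.5] M [-3.071 -0.863 -0.009] w 0.0598 q [  2.4  20.  -26.5   0.1 -43.5 -76.8] tau6 -0.024
shift 0.0003 0.0002 0.0005 roll -0.004
```

Request:
step_arm --pt "0.06 0 -0.003 0 0" --pt "0.06 0 -0.006 0 0" --pt "0.06 0 -0.006 -0.03 0" --pt "0.06 0 -0.006 -0.09 0" --pt "0.06 0 -0.006 -0.15 0"

```text
time_s: 26.25
tcp_pos: [0.5336, -0.175, 0.2208]
eef_rot: [180.0, -0.1, -164.3]
contact_force: [2.2, 0.4, -0.0]
gripper_width: 0.0599
```

Request:
step_arm --pt "0.06 0.03 0 -0.06 0" --pt "0.06 0.06 0 -0.12 0" --pt "0.06 0.06 0 -0.15 0" --pt "0.06 0.06 0 -0.15 0"

```text
time_s: 26.75
tcp_pos: [0.4768, -0.1916, 0.3732]
eef_rot: [-179.9, 0.4, -164.3]
contact_force: [0.5, 0.4, -1.5]
gripper_width: 0.06
```

```bash
python3 st.py .5324 -.1703 .069 -164.1; python3 - <<'E'
from fit import *
c=capture('wrist'); save(c,'wrist10.png'); np.savez('w10.npz',**c)
try: cap(c)
except Exception as e: print(e)
ctr=np.array([.5245,-.1358]); y=np.radians(15.9); ex=np.array([np.cos(y),np.sin(y)]); ey=np.array([-np.sin(y),np.cos(y)])
P=cloud(c)[:238]; L=(P[...,:2]-ctr); lx=L@ex; ly=L@ey
m=(abs(lx)<.010)&(abs(ly)<.032)&(P[...,2]>.0505)&(P[...,2]<.058)
print(m.sum(),np.percentile(ly[m],[3,50,97]).round(4))
c=capture('top'); save(c,'top10.png')
a=cv2.imread('pics/wrist10.png')
E
```

```text
t 26.75 tcp [ 0.4768 -0.1916  0.3732] yaw [-179.86    0.37 -164.35] F [ 0.5  0.4 -1.5] M [ 0.062 -0.155 -0.032] w 0.06 q [  0.    1.5  -7.    0.  -81.2 -74.4] tau6 0.014
shift -0.0593 0.0055 0.3042 roll -0.004
index -1 is out of bounds for axis 0 with size 0
73 [0.0095 0.0135 0.0175]
```

View pics/wrist10.png

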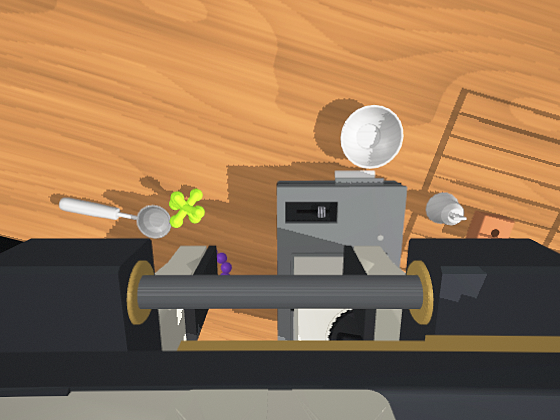

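View pics/top10.png

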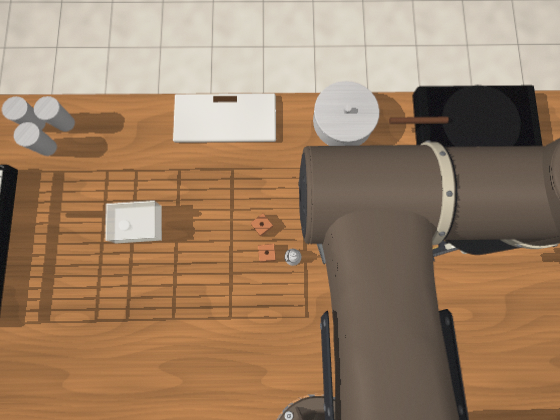

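The nub now sits at +13.5 mm in the recess, having started at +3.5 mm, so the switch is fully on. The bystanders are where they were, and the gripper is clear of everything. I'm handing the job in.

```bash
python3 -c "
from h import *
print(workorder.close_job()); print(r.get_state()['time_s'])"
```

```text
the job is handed in; nothing more can be done
None
the job is handed in; nothing more can be done
```

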